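# Unload the load-cell test stand

## Robot

A 6-joint arm with a two-finger parallel gripper is mounted at the origin on a cart in front of the work surface, level with it; the furniture and walls round the work are solid. World frame = base frame: x ahead of the robot, y to its left, z up, the work surface at z = 0. Lengths are in mm, angles in rad, forces in N, time in s.
With the tool pointing down it reaches from about 350 to 775 mm from the base axis. Payload 7.3 kg.
Tool frame: the origin (TCP) lies at the very end of the fingers, on their centre line; the grasp point (between the pads) lies 19 mm behind it; z points along the fingers, y is the line along which they close (so a half turn about z gives the same grasp; the last joint's range is limited). The gripper opens to 92 mm and grips with 3 to 60 N. Pads are 19 mm wide; open, the fingers measure 130 mm over their backs; the gripper's body (75 mm by 190 mm) begins 47 mm behind the grasp point.
Start: joints at [1.001, 0.342, 1.524, -0, 1.275, -0.146], TCP at [215.883, 478.581, 226.741] pointing down, gripper open.
Joint ranges: [-2.53, 2.53], [-0.77, 2.02], [0.04, 2.7], [-1, 4.14], [0.28, 2.66], [-3.11, 3.11]. Speed limits (rad/s): [2.57, 2.57, 3.14, 3.14, 3.14, 3.14].

## Interface

Orientations are given as [roll, pitch, yaw] about the fixed x, y, z axes, in that order (R = Rz(yaw) Ry(pitch) Rx(roll)).
In Python, from plant import get_obs, optics, ticket, finder gives the robot as it stands.
- The arm moves only by the tool send_rows, never from a script. Its arguments are lists of equal length, an entry for each row: "offset": the shift along the tool's x, y, z scaled (see below), a list of three; "delta_rot": the turn, a rotation vector about the tool's x, y, z scaled (see below), a list of three. In form: {"offset": [[dx, dy, dz], ...], "delta_rot": [[rx, ry, rz], ...]}. A call has 1 to 8 rows; each row is the pose to reach, as a shift and turn from the pose commanded when the call began, along the tool's axes at that moment, turning the shorter way round; what a row does not reach only later rows make up. The controller multiplies each number of a shift by 120 mm and each number of a turn by 360 degrees. A row lasts 1/8 s, in which the tool goes at most 62.5 mm and 10.7 degrees, less where a joint would pass 70% of its speed; a pose out of reach is approached as far as the arm can. A call with a number of a shift or a turn outside -1 to 1 is refused whole. A call with a gripper value outside its range is refused whole. "grip" is the opening, from 0 (shut) to 1 (fully open), set as the call begins (left out, the last holds). The fingers move at their own pace and stop on an object; the grip force is fixed at half the most. Time passes only in rows, so rows that repeat a pose let the fingers close. It gives the time, the measured TCP pose, the force, the opening and the grip force at its end, in the units of the state.
- get_obs(): the state, without advancing time (a new reading comes with each control period).
- optics.capture(name): name is "scene" or "side" or "wrist"; returns the picture (420x560x3 uint8, red, green, blue); there is no depth.
- optics.get_calibration(name): a dict with "fx", "fy", "cx", "cy" (pixels), "world_from_camera" (4x4, takes a point from camera to world coordinates). Camera axes: x right, y down, z forward; pixel columns grow to the right and rows downward; lengths in mm; the calibration is good to about 2 mm. A picture is of the moment at which its call begins: read the wrist's pose just before it. get_calibration takes no time and is no camera call; for the wrist camera it gives the pose at the moment of the call.
- ticket.close_job(): hands the job in; it is judged then, once.
Trained networks look in the newest picture that a camera, given by its name, has taken for a name from the list of things; names that differ only in an ending like _2 or _b are one class to them, and where a whole thing is asked for, a point or a joint stands for the part that bears it (a point fixed in the world has none). Each returns a list of dicts, best first, with "confidence" (0 to 1); they miss things now and then, are a little off and sometimes report something else, mostly with a low value. They report only what shows in the picture. A call takes as long as a camera call. They do not tell look-alikes from the thing itself.
- finder.boxes_of(target, camera): "box" ([left, top, right, bottom] in pixels, round what is visible of it).
- finder.silhouettes(target, camera): "region" (420x560 bool, what is visible of it) and "box" ([left, top, right, bottom] in pixels, round what is visible of it).
- finder.pinpoint(target, camera): "uv" ([column, row] in pixels: a listed point, or the origin of a listed thing).
The state is a dict: "time": time; "joint_positions": joint angles; "dq": joint speeds; "tau": joint torques, N m; "tool_pos": TCP position; "tcp_rot": TCP orientation; "contact_force": force on the tool from outside, world axes, zero at the start; "moment": the same for the moment, N m; "grip_width": finger opening in mm; "finger_force": force on a finger pad.
Only numpy, scipy, OpenCV 4.12 (cv2) and the standard library are available. Lean on these libraries where they do the work, as an engineer would, in place of code of your own. Each camera call takes 0.05 s, during which the arm holds its last target. There are 200 camera calls.

## Task

The load-cell test is finished: lift the brass hook weight up off the hook of the test stand and put it back upright in its empty pocket in the wooden weight block, seated on the pocket's bottom, then let go. Go gently: the load cell must not be strained by pulling or pushing hard on the hook, the weight must not be dropped or banged down, and the three other weights stay as they are in their pockets.

Things in the scene. Friction and masses are not known exactly. Their poses are not given: they have to be found in the camera images.
- test_stand: fixed load-cell test stand: grey base 230x100x12 mm, column at its rear, white bar load cell (130x33x33 mm, centre 150 mm up, 40 to 170 mm behind the origin) with an upturned hook of 8 mm round steel bar on its front end. Origin on the bench straight below the hook's saddle (low point); the open end of the hook points along -x, the column is at +x, z up. Highest part 173 mm (cell screws)
- hook_saddle (a point): the top of the hook bar at its low point, where the bail hangs, 146 mm above the bench; axes as the stand's. The hanging weight's crown clears the hook tip once lifted 20 mm; lifted about 47 mm its body would meet the hook bar from below
- hook_tip (a point): the highest point of the hook's upturned tip: 23 mm in front (stand's -x) of the saddle and 20 mm above it; the tip ends 27 mm in front of the saddle
- hook_weight: loose brass weight, about 0.5 kg: body 44 mm across, 46 mm high, 2.5 mm bevel at its foot; on top a closed stirrup (bail) of 6 mm wire in the weight's own y-z plane, 40 mm wide outside, 28 inside, legs upright from 46 to 86 mm, crown's underside at 101 mm, top 107 mm. Origin at the centre of the underside, z up. It starts hanging by the crown in the hook, underside 45 mm above the bench
- bail_grip (a point): point midway between the two legs of the bail, 76 mm above the weight's underside: grip the bail there across its 40 mm width (along the weight's y)
- weight_block: fixed wooden block 72x224x32 mm with four round pockets 15 mm deep, in a row along its y. Origin at the centre of its underside, z up. The pocket for the hook weight is 49 mm wide with a 3 mm bevel at its mouth, centred at y = +70 mm; the others hold plain brass weights at y = +5, -43 and -83 mm
- pocket_floor (a point): centre of the bottom of the empty pocket, 17 mm above the bench (the block's top is 32 mm above the bench)
- check_weight_0: plain brass check weight with a knob, 34 mm across, 58 mm high, in the pocket next to the empty one; origin at the centre of its underside
- check_weight_1: plain brass check weight, 27 mm across, 46 mm high, in the third pocket; origin at the centre of its underside
- check_weight_2: plain brass check weight, 21 mm across, 36 mm high, in the last pocket; origin at the centre of its underside
Not all that is in view belongs to the job. What is shaped like the hook_weight but red is not meant. Leave any red look-alike of the check_weight_1 alone.

How it is judged:
By the outcome, as a careful person would: the job done as asked, in the order asked, and still so for the second after the job is handed in, with the robot touching nothing.
It also fails if it takes over 45 s, if anything falls off the work surface, if the arm or the gripper's body presses on something with over 40 N, if the wrist force passes 120 N, or if a joint passes its speed limit or range.

## Working session

There is one attempt and no reset: what is moved stays moved. The work goes in short steps, Python scripts to look and compute and a tool call to move; the robot and the scene stay as the last step left them, time stands still between calls to the robot, and variables do not carry over. Pictures are saved under pics/ and viewed, at most 10 in all, crops included, and the job is handed in when it is done.

Besides the shell and the picture viewer there is one more tool, called after ">>>" in YAML: its name, and indented under it one key for each argument. send_rows: Moves the arm, as the interface text tells. Its arguments: {"type":"object","properties":{"offset":{"type":"array"},"delta_rot":{"type":"array"},"grip":{"type":"number"}},"required":["offset","delta_rot"]}

```bash
mkdir -p pics; python3 - <<'E'
from plant import get_obs, optics, finder
import cv2,numpy as np
o=get_obs();print(o['time'],o['tool_pos'],o['tcp_rot'])
ims=[]
for c in("scene","side"):
    im=optics.capture(c);cv2.imwrite(f'pics/{c}0.png',im[...,::-1])
    k=optics.get_calibration(c);print(c,k['fx'],k['cx'],k['cy'],np.round(k['world_from_camera'],3).tolist())
    for t in("hook_saddle","hook_tip","hook_weight","bail_grip","weight_block","pocket_floor","check_weight_0","check_weight_1","check_weight_2","test_stand"):
        print(t,[(np.round(d['uv']).tolist(),round(d['confidence'],2)) for d in finder.pinpoint(t,c)][:3])
E
```

```text
0.0 [215.66792392 478.22791238 226.04626732] [-3.14011531e+00 -2.17833672e-04  2.71776090e+00]
scene 445.5619966431428 282.29289649241935 207.84697128040577 [[-0.66, -0.358, 0.661, -95.428], [-0.751, 0.29, -0.593, 482.197], [0.02, -0.887, -0.461, 525.439], [0.0, 0.0, 0.0, 1.0]]
hook_saddle [([200.0, 237.0], 0.58)]
hook_tip [([207.0, 229.0], 0.76), ([331.0, 209.0], 0.26)]
hook_weight [([203.0, 280.0], 0.73), ([231.0, 249.0], 0.63)]
bail_grip [([200.0, 250.0], 0.96), ([231.0, 224.0], 0.62)]
weight_block [([308.0, 224.0], 0.94)]
pocket_floor [([289.0, 233.0], 0.71)]
check_weight_0 [([318.0, 214.0], 0.65), ([360.0, 245.0], 0.56), ([330.0, 211.0], 0.48)]
check_weight_1 [([318.0, 214.0], 0.65), ([360.0, 245.0], 0.56), ([330.0, 211.0], 0.48)]
check_weight_2 [([318.0, 214.0], 0.65), ([360.0, 245.0], 0.56), ([330.0, 211.0], 0.48)]
test_stand [([204.0, 302.0], 0.94)]
side 463.4491191809972 274.32035239987437 207.3532714238449 [[-0.971, -0.148, 0.189, 288.197], [-0.24, 0.56, -0.793, 761.497], [0.011, -0.815, -0.579, 750.616], [0.0, 0.0, 0.0, 1.0]]
hook_saddle [([257.0, 277.0], 0.94)]
hook_tip [([266.0, 273.0], 0.63)]
hook_weight [([254.0, 318.0], 0.82), ([231.0, 275.0], 0.49)]
bail_grip [([255.0, 287.0], 0.65)]
weight_block [([263.0, 227.0], 0.55)]
pocket_floor [([259.0, 237.0], 0.65), ([270.0, 201.0], 0.65)]
check_weight_0 [([265.0, 220.0], 0.64), ([310.0, 226.0], 0.61), ([266.0, 213.0], 0.6)]
check_weight_1 [([265.0, 220.0], 0.64), ([310.0, 226.0], 0.61), ([266.0, 213.0], 0.6)]
check_weight_2 [([265.0, 220.0], 0.64), ([310.0, 226.0], 0.61), ([266.0, 213.0], 0.6)]
test_stand [([257.0, 332.0], 0.98)]
```

```bash
python3 - <<'E'
import cv2
for c,(x0,y0,x1,y1) in {"scene":(120,150,400,350),"side":(170,170,370,370)}.items():
    im=cv2.imread(f'pics/{c}0.png')[y0:y1,x0:x1]
    cv2.imwrite(f'pics/{c}0c.png',cv2.resize(im,None,fx=2.8,fy=2.8,interpolation=cv2.INTER_CUBIC))
E
```

```text
(no output)
```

View pics/scene0c.png

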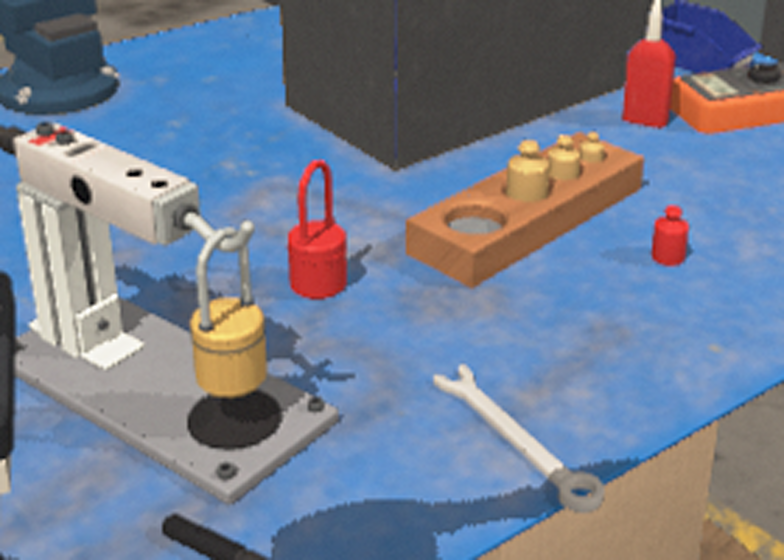

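View pics/side0c.png

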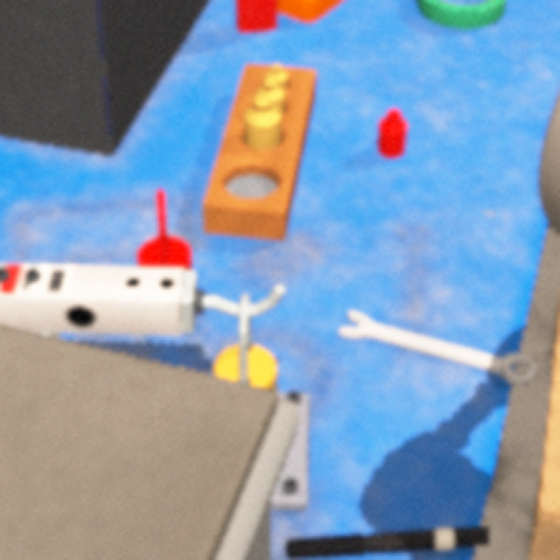

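The brass hook weight hangs on the hook at scene (203,280) and side (254,318), and that is the one meant. The red copy stands on the bench at scene (231,249), and a red check-weight copy is at (360,245). Both get left alone. The empty pocket is at scene (289,233). The dark box and the wrench are clutter. Next I'll fit the poses.

```bash
cat > h.py <<'E'
import numpy as np
from plant import get_obs, optics, finder
from scipy.optimize import least_squares
from scipy.spatial.transform import Rotation as R
def proj(c,P,k=None):
    k=k or optics.get_calibration(c);T=np.linalg.inv(k['world_from_camera'])
    p=np.asarray(P,float)@T[:3,:3].T+T[:3,3]
    return p[...,:2]/p[...,2:]*[k['fx'],k['fy']]+[k['cx'],k['cy']]
def onplane(c,uv,z):
    k=optics.get_calibration(c);W=k['world_from_camera']
    d=W[:3,:3]@[(uv[0]-k['cx'])/k['fx'],(uv[1]-k['cy'])/k['fy'],1]
    return W[:3,3]+d*(z-W[2,3])/d[2]
def place(s,L):  # s=x,y,yaw
    return R.from_euler('z',s[2]).apply(L)+[s[0],s[1],0]
def fit(obs,s0):
    f=lambda s:np.concatenate([proj(c,place(s,np.array(L,float)))-uv for c,L,uv in obs])
    r=least_squares(f,s0,loss='soft_l1',x_scale=[10,10,.1]);return r.x,np.round(f(r.x).reshape(-1,2),1).tolist()
E
python3 - <<'E'
from h import *
for c,uv in(("scene",(204,302)),("side",(257,332))):print(onplane(c,uv,0))
st=[("scene",[0,0,0],(204,302)),("side",[0,0,0],(257,332)),("scene",[0,0,146],(200,237)),("side",[0,0,146],(257,277)),("scene",[-23,0,166],(207,229)),("side",[-23,0,166],(268,273)),("scene",[-23,0,166],(120+247/2.8,150+228/2.8)),
("scene",[0,0,45],(203,280)),("side",[0,0,45],(254,318))]
s0=list(onplane("scene",(204,302),0)[:2])+[0]
for y in(0,.5,-.5):print(fit(st,s0[:2]+[y]))
# block corners (top) & pocket in crops
sc=lambda u,v:(120+u/2.8,150+v/2.8); sd=lambda u,v:(170+u/2.8,170+v/2.8)
b0=onplane("scene",(308,224),0);print(b0,onplane("side",(263,227),0))
bl=[("scene",[0,70,32],sc(476,219)),("side",[0,70,32],sd(253,183)),("scene",[0,0,0],(308,224)),("side",[0,0,0],(263,227)),("scene",[0,70,17],(289,233)),("side",[0,70,17],(259,237)),
("scene",[36,112,32],sc(407,234)),("scene",[-36,112,32],sc(474,255)),("scene",[-36,112,0],sc(473,286)),("scene",[-36,-112,32],sc(644,158)),
("side",[36,112,32],sd(206,212)),("side",[-36,112,32],sd(284,219)),("side",[36,-112,32],sd(248,66)),("side",[-36,-112,32],sd(317,68))]
for y in(0,.4,-.4):print(fit(bl,[b0[0],b0[1],y]))
E
```

```text
[469.44641008 160.42842317   0.        ]
[4.62640078e+02 1.66548606e+02 1.13686838e-13]
(array([4.63370282e+02, 1.63218965e+02, 6.44020358e-02]), [[0.5, 2.3], [0.1, -1.3], [-0.8, -2.6], [-0.7, 1.5], [-0.1, 0.1], [0.5, -0.8], [-1.3, -2.3], [-0.0, 4.1], [2.9, -2.4]])
(array([4.63370286e+02, 1.63218950e+02, 6.44007106e-02]), [[0.5, 2.3], [0.1, -1.3], [-0.8, -2.6], [-0.7, 1.5], [-0.1, 0.1], [0.5, -0.8], [-1.3, -2.3], [-0.0, 4.1], [2.9, -2.4]])
(array([4.63370285e+02, 1.63218952e+02, 6.44009072e-02]), [[0.5, 2.3], [0.1, -1.3], [-0.8, -2.6], [-0.7, 1.5], [-0.1, 0.1], [0.5, -0.8], [-1.3, -2.3], [-0.0, 4.1], [2.9, -2.4]])
[ 555.86086166 -185.99975484    0.        ] [ 540.65199453 -171.42783845    0.        ]
(array([ 5.37305490e+02, -1.70747172e+02,  1.12811502e-01]), [[-0.5, -0.3], [-0.4, -1.0], [0.9, 5.0], [1.2, 0.4], [0.3, 0.8], [1.0, 2.1], [-0.7, -4.5], [-0.1, 0.0], [-0.2, 1.7], [0.0, -0.1], [-1.1, -1.9], [0.7, -1.6], [-1.3, -0.7], [-0.4, 0.6]])
(array([ 5.37305490e+02, -1.70747172e+02,  1.12811499e-01]), [[-0.5, -0.3], [-0.4, -1.0], [0.9, 5.0], [1.2, 0.4], [0.3, 0.8], [1.0, 2.1], [-0.7, -4.5], [-0.1, 0.0], [-0.2, 1.7], [0.0, -0.1], [-1.1, -1.9], [0.7, -1.6], [-1.3, -0.7], [-0.4, 0.6]])
(array([ 5.37305490e+02, -1.70747172e+02,  1.12811498e-01]), [[-0.5, -0.3], [-0.4, -1.0], [0.9, 5.0], [1.2, 0.4], [0.3, 0.8], [1.0, 2.1], [-0.7, -4.5], [-0.1, 0.0], [-0.2, 1.7], [0.0, -0.1], [-1.1, -1.9], [0.7, -1.6], [-1.3, -0.7], [-0.4, 0.6]])
```

```bash
python3 - <<'E'
from h import *
import cv2
w=optics.capture("wrist")[...,::-1]
r=lambda i:cv2.resize(i,(400,300),interpolation=cv2.INTER_AREA)
a,b=[r(cv2.imread(f'pics/{c}0.png')) for c in("scene","side")]
cv2.imwrite('pics/all.png',np.vstack([np.hstack([a,b]),np.hstack([r(w),r(w)*0])]))
sc=lambda u,v:(120+u/2.8,150+v/2.8); sd=lambda u,v:(170+u/2.8,170+v/2.8)
print('darkbox corner',onplane("scene",sc(396,168),0),onplane("side",sd(112,155),0))
print('red',onplane("scene",(231,249),0))
p=[onplane("scene",sc(233,495),12),onplane("scene",sc(340,408),12)];print('base front corners',p)
k=optics.get_calibration("wrist");o=get_obs()
T=np.eye(4);T[:3,:3]=R.from_euler('xyz',o['tcp_rot']).as_matrix();T[:3,3]=o['tool_pos']
print(np.round(np.linalg.inv(T)@k['world_from_camera'],3),k['fx'])
E
```

```text
darkbox corner [ 682.2523504  -144.65714524    0.        ] [ 678.01586605 -142.74368425    0.        ]
red [582.65310778  20.21556193   0.        ]
base front corners [array([403.92761678, 202.72042936,  12.        ]), array([428.32361176, 106.6417247 ,  12.        ])]
[[ 1.00000e-03 -9.58000e-01 -2.85000e-01  7.66570e+01]
 [ 1.00000e+00  1.00000e-03 -1.00000e-03  1.23000e+00]
 [ 1.00000e-03 -2.85000e-01  9.58000e-01 -1.57653e+02]
 [ 0.00000e+00  0.00000e+00  0.00000e+00  1.00000e+00]] 347.91134492579926
```

View pics/all.png

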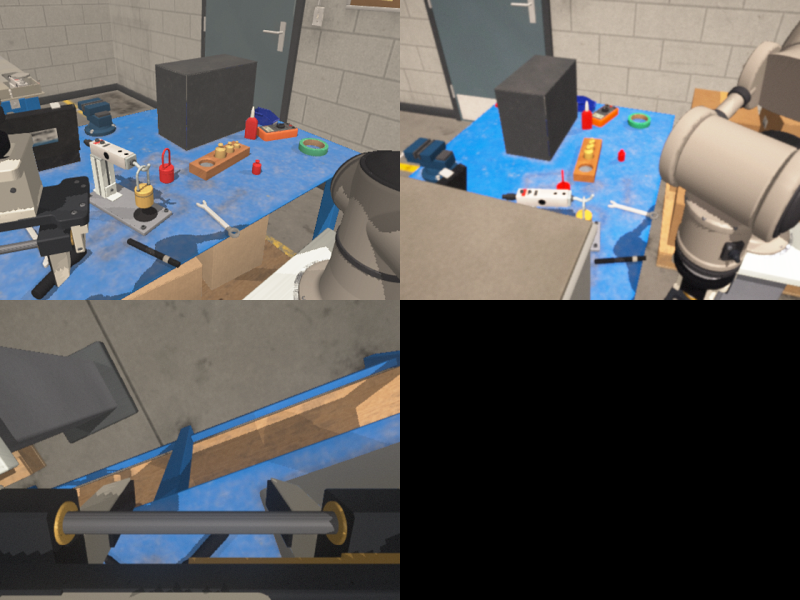

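```bash
python3 - <<'E'
from h import *
sc=lambda u,v:(120+u/2.8,150+v/2.8); sd=lambda u,v:(170+u/2.8,170+v/2.8)
print([onplane("side",sd(*p),12) for p in((305,393),(308,503))])
st=[("scene",[0,0,0],(204,302)),("side",[0,0,0],(257,332)),("scene",[0,0,146],(200,237)),("side",[0,0,146],(257,277)),("scene",[-23,0,166],(207,229)),("side",[-23,0,166],(268,273)),("scene",[-23,0,166],(120+247/2.8,150+228/2.8)),
("scene",[0,0,45],(203,280)),("side",[0,0,45],(254,318)),
("scene",[40,16.5,166.5],sc(151,207)),("scene",[40,16.5,133.5],sc(157,241)),("scene",[40,-16.5,166.5],sc(199,185)),("scene",[40,-16.5,133.5],sc(201,214)),("scene",[170,16.5,166.5],sc(17,150)),
("side",[40,16.5,133.5],sd(192,330)),("side",[40,16.5,166.5],sd(188,298)),("side",[40,-16.5,166.5],sd(193,264))]
s,r=fit(st,[463,163,.1]);print(s,r)
q=lambda u,v:(u*1.4,v*1.4)
print('cab',onplane("scene",q(80,165),0))
for z in(100,150,200,250,300):print(z,onplane("side",q(192,224),z),onplane("scene",q(79,103),z))
E
```

```text
[array([430.63762671, 109.91629222,  12.        ]), array([405.63367627, 205.97554846,  12.        ])]
[4.60695386e+02 1.64764047e+02 1.88184097e-01] [[0.6, 3.4], [1.2, -0.5], [-0.7, -1.6], [0.4, 2.4], [1.4, 0.4], [1.9, -1.0], [0.2, -2.0], [0.0, 5.1], [4.0, -1.5], [0.2, -3.3], [-0.1, 1.7], [-1.6, -2.8], [-0.9, 3.7], [0.5, -5.6], [-3.5, 1.8], [-2.8, 0.1], [-2.4, -0.2]]
cab [817.27590289 185.79979643   0.        ]
100 [429.83054369 199.77546612 100.        ] [1106.38472433   53.49833006  100.        ]
150 [418.94597171 242.94387665 150.        ] [965.14085151 103.88145818 150.        ]
200 [408.06139974 286.11228719 200.        ] [823.8969787  154.26458629 200.        ]
250 [397.17682777 329.28069772 250.        ] [682.65310589 204.6477144  250.        ]
300 [386.29225579 372.44910826 300.        ] [541.40923307 255.03084251 300.        ]
```

```bash
python3 - <<'E'
from h import *
q=lambda u,v:(u*1.4,v*1.4)
for z in(50,100,150,200,250,300,350,400,450):
  P=[onplane("side",q(*p),z) for p in((192,224),(0,188),(178,299))]
  print(z,[np.round(p[:2]).tolist() for p in P],np.round(proj("scene",np.array(P))/1.4).tolist())
E
```

```text
50 [[441.0, 157.0], [1052.0, 164.0], [417.0, 375.0]] [[152.0, 205.0], [58.0, 126.0], [65.0, 255.0]]
100 [[430.0, 200.0], [998.0, 207.0], [407.0, 403.0]] [[138.0, 196.0], [48.0, 121.0], [46.0, 245.0]]
150 [[419.0, 243.0], [943.0, 249.0], [398.0, 430.0]] [[120.0, 187.0], [36.0, 114.0], [25.0, 233.0]]
200 [[408.0, 286.0], [889.0, 292.0], [389.0, 458.0]] [[100.0, 176.0], [23.0, 107.0], [-1.0, 219.0]]
250 [[397.0, 329.0], [834.0, 334.0], [380.0, 486.0]] [[75.0, 162.0], [7.0, 98.0], [-32.0, 203.0]]
300 [[386.0, 372.0], [780.0, 377.0], [371.0, 513.0]] [[45.0, 146.0], [-13.0, 87.0], [-70.0, 182.0]]
350 [[375.0, 416.0], [725.0, 420.0], [362.0, 541.0]] [[7.0, 125.0], [-38.0, 73.0], [-117.0, 157.0]]
400 [[365.0, 459.0], [671.0, 462.0], [352.0, 568.0]] [[-43.0, 97.0], [-71.0, 55.0], [-180.0, 123.0]]
450 [[354.0, 502.0], [616.0, 505.0], [343.0, 596.0]] [[-110.0, 61.0], [-115.0, 31.0], [-264.0, 78.0]]
```

View pics/side0.png

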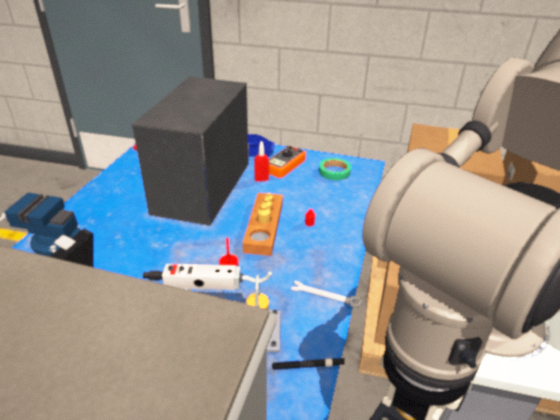

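View pics/scene0.png

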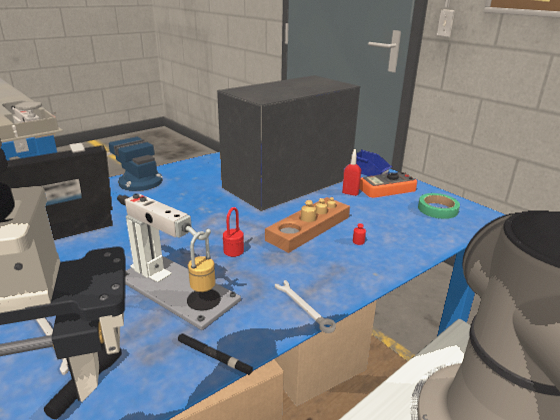

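The gray slab in the side view is a tall obstacle on the +y side at x > 370, so I'll swing clear of it by moving in -y first.

>>> send_rows:
  offset:
    - [-0.655,-0.966,-0.2]
    - [-0.655,-0.966,-0.2]
    - [-0.655,-0.966,-0.2]
    - [-0.655,-0.966,-0.2]
    - [-0.655,-0.966,-0.2]
  delta_rot:
    - [0,0,-0.106]
    - [0,0,-0.106]
    - [0,0,-0.106]
    - [0,0,-0.106]
    - [0,0,-0.106]
  grip: 1

```text
time: 1.78
tool_pos: [240.0, 340.4, 251.0]
tcp_rot: [3.141, 0.001, -2.901]
contact_force: [-0.3, 0.3, 0.0]
grip_width: 91.6
finger_force: 0.0
```

>>> send_rows:
  offset:
    - [-0.196,-0.95,0]
    - [-0.196,-0.95,0]
    - [-0.196,-0.95,0]
  delta_rot:
    - [0,0,0]
    - [0,0,0]
    - [0,0,0]

```text
time: 2.15
tool_pos: [291.3, 233.5, 250.7]
tcp_rot: [-3.141, 0.0, -2.907]
contact_force: [1.3, -0.1, 0.5]
grip_width: 91.8
finger_force: 0.0
```

>>> send_rows:
  offset:
    - [-0.92,-0.79,0]
    - [-0.92,-0.79,0]
    - [-0.92,-0.79,0]
    - [-0.92,-0.79,0]
  delta_rot:
    - [0,0,0]
    - [0,0,0]
    - [0,0,0]
    - [0,0,0]

```text
time: 2.65
tool_pos: [420.1, 170.5, 250.1]
tcp_rot: [3.141, -0.001, -2.901]
contact_force: [-1.2, 0.8, 0.2]
grip_width: 91.9
finger_force: 0.0
```

```bash
python3 - <<'E'
from h import *
import cv2
im=optics.capture("wrist");cv2.imwrite('pics/w1.png',cv2.resize(im[...,::-1],(784,588)))
o=get_obs();print(o['time'],o['tool_pos'],o['tcp_rot'])
zs=dict(hook_saddle=146,hook_tip=166,hook_weight=45,bail_grip=121,pocket_floor=17,test_stand=0,weight_block=0)
for t,z in zs.items():
  print(t,[(np.round(d['uv']).tolist(),round(d['confidence'],2),np.round(onplane("wrist",d['uv'],z)).tolist()) for d in finder.pinpoint(t,"wrist")][:3])
E
```

```text
2.7 [419.14139771 170.88389413 250.23435379] [ 3.14081052e+00 -1.65436994e-03 -2.90002068e+00]
hook_saddle [([259.0, 261.0], 0.91, [466.0, 166.0, 146.0])]
hook_tip [([261.0, 242.0], 0.64, [441.0, 163.0, 166.0]), ([261.0, 261.0], 0.18, [456.0, 166.0, 166.0])]
hook_weight [([265.0, 223.0], 0.86, [467.0, 167.0, 45.0]), ([136.0, 264.0], 0.73, [550.0, 35.0, 45.0])]
bail_grip [([114.0, 293.0], 0.8, [542.0, 43.0, 121.0]), ([263.0, 246.0], 0.57, [463.0, 167.0, 121.0])]
pocket_floor [([33.0, 214.0], 0.56, [532.0, -100.0, 17.0])]
test_stand [([267.0, 208.0], 0.73, [464.0, 165.0, 0.0])]
weight_block []
```

View pics/w1.png

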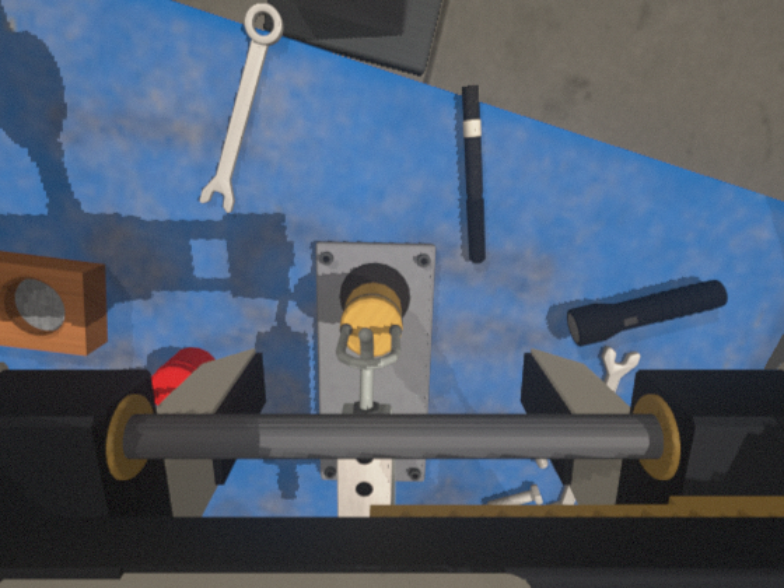

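Wrist view: the brass weight hangs at (265,223) with its bail legs at about (248,237) and (283,237). The gripper is aligned with the stand. The pocket is at (28,217) and the red copy is off to the left.

```bash
python3 - <<'E'
from h import *
import cv2
im=cv2.imread('pics/w1.png')[300:400,300:440]
cv2.imwrite('pics/w1c.png',cv2.resize(im,None,fx=5,fy=5,interpolation=cv2.INTER_CUBIC))
a,b=onplane("wrist",(248.5,237),131),onplane("wrist",(283,237),131);print(a,b,np.linalg.norm(a-b),(a+b)/2)
p=[onplane("wrist",(u/1.4,v/1.4),12)[:2] for u,v in((316,242),(435,243),(317,478),(430,480))];print(p)
print('pocket rim',onplane("wrist",(40/1.4,304/1.4),32),onplane("wrist",(40/1.4,304/1.4),17))
E
```

```text
[454.36668592 151.93409419 131.        ] [447.26854871 180.4332411  131.        ] 29.369796161806768 [450.81761732 166.18366764 131.        ]
[array([430.44744081, 109.04188412]), array([407.59785742, 204.24968406]), array([653.87017495, 155.12470567]), array([629.91707431, 260.54361879])]
pocket rim [530.08717404 -95.90674688  32.        ] [ 537.44333642 -105.81416557   17.        ]
```

View pics/w1c.png

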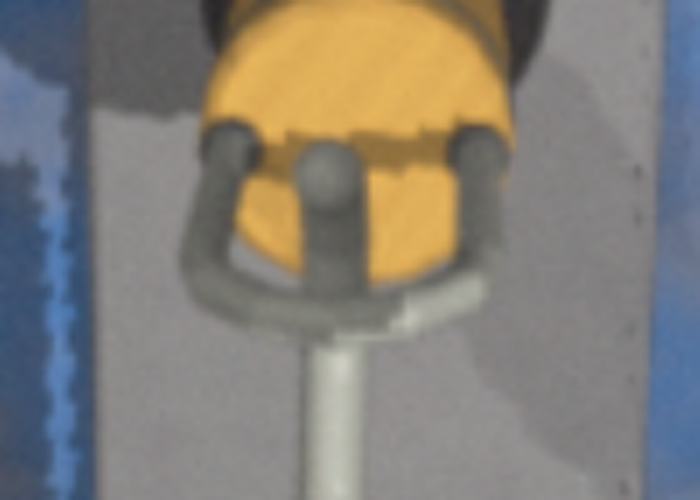

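```bash
python3 - <<'E'
from h import *
f=lambda cx,cy,z:onplane("wrist",((300+cx/5)/1.4,(300+cy/5)/1.4),z)
a,b=f(230,147,91),f(482,150,91);print('feet',a,b,np.linalg.norm(a-b),(a+b)/2)
a,b=f(183,250,135),f(503,250,135);print('upper legs outer',a,b,np.linalg.norm(a-b),(a+b)/2)
print('crown top',f(340,310,152),'tip end',f(330,165,162), 'bar',f(333,400,150))
print(get_obs()['tool_pos'])
E
```

```text
feet [468.64998311 150.13862986  91.        ] [460.61947154 184.21927979  91.        ] 35.01399456532718 [464.63472732 167.17895483  91.        ]
upper legs outer [465.94865241 147.84502501 135.        ] [456.57159328 185.49184066 135.        ] 38.797061315246246 [461.26012284 166.66843283 135.        ]
crown top [461.36802346 167.16728121 152.        ] tip end [440.50920158 161.67908734 162.        ] bar [473.60191893 169.08790517 150.        ]
[419.38585872 170.56142894 251.01066438]
```

>>> send_rows:
  offset:
    - [-0.316,-0.118,0]
    - [-0.316,-0.118,0]
    - [-0.316,-0.118,0.4]
    - [-0.316,-0.118,0.7]
    - [-0.316,-0.118,0.7]
  delta_rot:
    - [0,0,0]
    - [0,0,0]
    - [0,0,0]
    - [0,0,0]
    - [0,0,0]

```text
time: 3.68
tool_pos: [457.8, 165.2, 164.9]
tcp_rot: [3.141, -0.006, -2.899]
contact_force: [0.1, -0.1, 0.7]
grip_width: 91.8
finger_force: 0.0
```

```bash
python3 - <<'E'
from h import *
import cv2
a=optics.capture("wrist")[...,::-1]
for c in("side","scene"):
  optics.capture(c)
  for t,z in dict(hook_saddle=146,bail_grip=121).items():
    print(c,t,[(np.round(d['uv']).tolist(),round(d['confidence'],2)) for d in finder.pinpoint(t,c)][:2])
b=optics.capture("side")[200:340,180:367,::-1]
cv2.imwrite('pics/w2.png',np.hstack([cv2.resize(a,(400,300)),cv2.resize(b,(400,300))]))
for i in range(3):print(get_obs()['tool_pos'],get_obs()['tcp_rot'])
E
```

```text
side hook_saddle [([258.0, 330.0], 0.52), ([254.0, 290.0], 0.4)]
side bail_grip [([256.0, 288.0], 0.56), ([224.0, 252.0], 0.51)]
scene hook_saddle [([198.0, 234.0], 0.98)]
scene bail_grip [([233.0, 218.0], 0.83), ([202.0, 250.0], 0.8)]
[460.61146026 165.47795754 167.73206775] [-3.14155603e+00  1.97624814e-03 -2.89936216e+00]
[460.61146026 165.47795754 167.73206775] [-3.14155603e+00  1.97624814e-03 -2.89936216e+00]
[460.61146026 165.47795754 167.73206775] [-3.14155603e+00  1.97624814e-03 -2.89936216e+00]
```

View pics/w2.png

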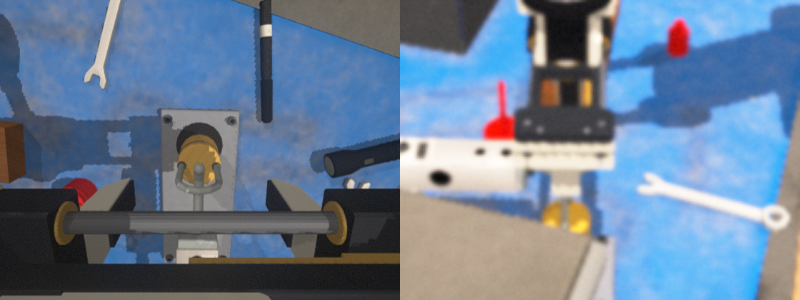

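>>> send_rows:
  offset:
    - [0,0,0.15]
    - [0,0,0.3]
    - [0,0,0.42]
    - [0,0,0.5]
    - [0,0,0.5]
    - [0,0,0.5]
  delta_rot:
    - [0,0,0]
    - [0,0,0]
    - [0,0,0]
    - [0,0,0]
    - [0,0,0]
    - [0,0,0]

```text
time: 4.82
tool_pos: [460.5, 165.4, 107.2]
tcp_rot: [3.142, 0.001, -2.899]
contact_force: [-0.8, -0.3, 0.2]
grip_width: 91.9
finger_force: 0.0
```

```bash
python3 - <<'E'
from h import *
import cv2
a=optics.capture("wrist")[...,::-1]
cv2.imwrite('pics/w3.png',cv2.resize(a[120:360,120:440],(800,600)))
o=get_obs();print(o['contact_force'],o['tool_pos'])
E
```

```text
[ 0.34848122 -0.29067814 -0.0244179 ] [460.59005704 165.45989324 107.28739731]
```

View pics/w3.png

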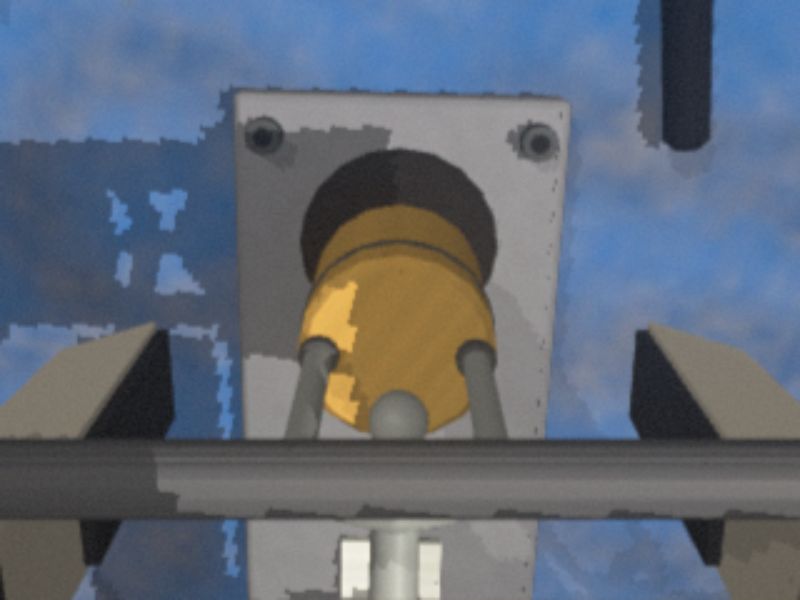

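The fingers sit evenly about the bail (legs at 320 and 476, fingers at 172 and 632). Closing now.

>>> send_rows:
  offset:
    - [0,0,0]
    - [0,0,0]
    - [0,0,0]
    - [0,0,0]
    - [0,0,0]
    - [0,0,0]
    - [0,0,0]
    - [0,0,0]
  delta_rot:
    - [0,0,0]
    - [0,0,0]
    - [0,0,0]
    - [0,0,0]
    - [0,0,0]
    - [0,0,0]
    - [0,0,0]
    - [0,0,0]
  grip: 0.3

```text
time: 5.88
tool_pos: [460.2, 165.5, 106.8]
tcp_rot: [3.141, 0.0, -2.899]
contact_force: [-0.6, 0.4, 0.8]
grip_width: 38.8
finger_force: 30.0
```

>>> send_rows:
  offset:
    - [0,0,-0.02]
    - [0,0,-0.04]
    - [0,0,-0.07]
    - [0,0,-0.1]
    - [0,0,-0.1]
  delta_rot:
    - [0,0,0]
    - [0,0,0]
    - [0,0,0]
    - [0,0,0]
    - [0,0,0]

```text
time: 6.5
tool_pos: [460.4, 165.4, 119.1]
tcp_rot: [3.142, 0.001, -2.899]
contact_force: [0.4, -1.0, -5.7]
grip_width: 39.2
finger_force: 30.0
```

>>> send_rows:
  offset:
    - [0,0,-0.05]
    - [0,0,-0.1]
    - [0,0,-0.14]
    - [0,0,-0.17]
    - [0,0,-0.17]
  delta_rot:
    - [0,0,0]
    - [0,0,0]
    - [0,0,0]
    - [0,0,0]
    - [0,0,0]

```text
time: 7.12
tool_pos: [460.3, 165.4, 139.4]
tcp_rot: [3.142, 0.001, -2.899]
contact_force: [1.3, 0.4, -5.2]
grip_width: 39.0
finger_force: 30.0
```

```bash
python3 - <<'E'
from h import *
import cv2
a=optics.capture("scene")[180:330,150:350,::-1]; b=optics.capture("wrist")[...,::-1]
cv2.imwrite('pics/s4.png',np.hstack([cv2.resize(a,(400,300),interpolation=cv2.INTER_CUBIC),cv2.resize(b,(400,300))]))
o=get_obs();print(o['contact_force'],o['tool_pos'])
E
```

```text
[ 0.40975499 -0.04596868 -5.30800166] [460.09119046 165.35098144 139.06307175]
```

View pics/s4.png

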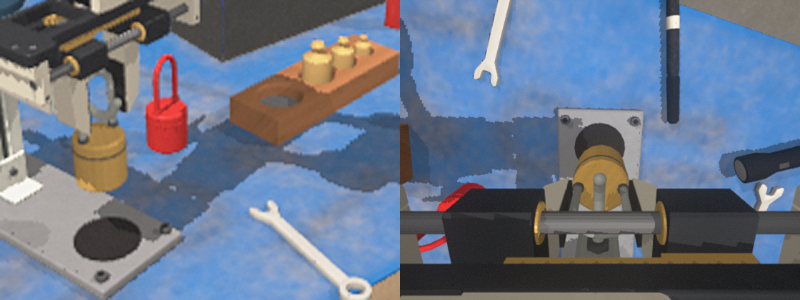

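>>> send_rows:
  offset:
    - [0.1,0,0]
    - [0.25,0,0]
    - [0.45,0,0]
    - [0.65,0,0]
    - [0.8,0,0]
    - [0.8,0,0]
  delta_rot:
    - [0,0,0]
    - [0,0,0]
    - [0,0,0]
    - [0,0,0]
    - [0,0,0]
    - [0,0,0]

```text
time: 7.98
tool_pos: [365.2, 142.0, 139.1]
tcp_rot: [3.141, -0.001, -2.899]
contact_force: [0.4, 0.2, -5.7]
grip_width: 38.7
finger_force: 30.0
```

>>> send_rows:
  offset:
    - [0,-0.1,0]
    - [0,-0.3,0]
    - [0,-0.6,0]
    - [0,-0.85,0]
    - [0,-0.98,0]
    - [0,-0.98,0]
  delta_rot:
    - [0,0,0]
    - [0,0,0]
    - [0,0,0]
    - [0,0,0]
    - [0,0,0]
    - [0,0,0]

```text
time: 8.72
tool_pos: [396.2, 26.6, 139.1]
tcp_rot: [-3.141, 0.001, -2.902]
contact_force: [-0.7, -0.6, -5.5]
grip_width: 38.8
finger_force: 30.0
```

>>> send_rows:
  offset:
    - [0,-0.1,0]
    - [0,-0.3,0]
    - [0,-0.6,0]
    - [0,-0.85,0]
    - [0,-0.98,0]
    - [0,-0.98,0]
  delta_rot:
    - [0,0,0]
    - [0,0,0]
    - [0,0,0]
    - [0,0,0]
    - [0,0,0]
    - [0,0,0]

```text
time: 9.48
tool_pos: [423.6, -86.5, 139.0]
tcp_rot: [3.141, 0.0, -2.901]
contact_force: [-1.4, 0.7, -5.7]
grip_width: 39.1
finger_force: 30.0
```

```bash
python3 - <<'E'
from h import *
import cv2
a=optics.capture("wrist");cv2.imwrite('pics/w5.png',cv2.resize(a[...,::-1],(784,588)))
o=get_obs();print(o['time'],o['tool_pos'],o['tcp_rot'],o['joint_positions'])
for t,z in dict(pocket_floor=17,weight_block=0,check_weight_0=17,hook_weight=77).items():
  print(t,[(np.round(d['uv'],1).tolist(),round(d['confidence'],2),np.round(onplane("wrist",d['uv'],z),1).tolist()) for d in finder.pinpoint(t,"wrist")][:4])
for c in("scene","side"):
  optics.capture(c);print(c,[(np.round(onplane(c,d['uv'],17),1).tolist(),round(d['confidence'],2)) for d in finder.pinpoint("pocket_floor",c)])
E
```

```text
9.525 [423.10740958 -85.72330201 138.88130672] [ 3.14063704e+00 -5.22853689e-04 -2.89993209e+00] [-3.78163363e-01  2.76691743e-01  1.89468963e+00  5.74311231e-04
  9.71192058e-01 -2.19094433e+00]
pocket_floor []
weight_block []
check_weight_0 [([136.2, 168.0], 0.93, [422.5, -204.7, 17.0]), ([62.6, 289.8], 0.56, [548.4, -254.8, 17.0])]
hook_weight [([284.3, 236.1], 0.7, [428.9, -80.3, 77.0]), ([348.7, 361.3], 0.39, [514.9, -8.4, 77.0])]
scene [([526.8, -111.7, 17.0], 0.6)]
side [([533.1, -104.9, 17.0], 0.76)]
```

View pics/w5.png

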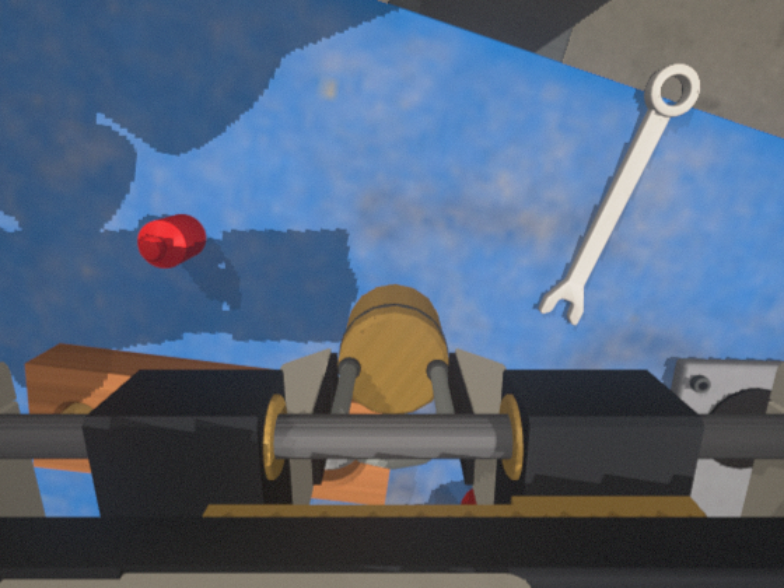

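The gripper hides the pocket from here, so I'll move to a spot beside it and measure from there by script.

>>> send_rows:
  offset:
    - [-0.1,0.05,0]
    - [-0.3,0.15,0]
    - [-0.5,0.25,0]
    - [-0.67,0.33,0]
    - [-0.76,0.38,0]
    - [-0.76,0.38,0]
  delta_rot:
    - [0,0,0]
    - [0,0,0]
    - [0,0,0]
    - [0,0,0]
    - [0,0,0]
    - [0,0,0]

```text
time: 10.68
tool_pos: [501.3, -19.2, 138.9]
tcp_rot: [3.141, -0.0, -2.898]
contact_force: [-0.8, 0.5, -5.7]
grip_width: 39.0
finger_force: 30.0
```

```bash
python3 - <<'E'
from h import *
import cv2
a=optics.capture("wrist");cv2.imwrite('pics/w6.png',a[...,::-1])
o=get_obs();print(o['time'],o['tool_pos'])
print("tool origin proj of expected pocket",proj("wrist",[[530,-100,17],[530,-100,32]]))
for i in range(3):
  for t,z in dict(pocket_floor=17,check_weight_0=17,hook_weight=77).items():
    print(t,[(np.round(d['uv'],1).tolist(),round(d['confidence'],2),np.round(onplane("wrist",d['uv'],z),1).tolist()) for d in finder.pinpoint(t,"wrist")][:4])
  a=optics.capture("wrist")
hsv=cv2.cvtColor(a,cv2.COLOR_RGB2HSV)
u0,v0=[int(x) for x in proj("wrist",[530,-100,32])]
# coarse hue/sat map around the pocket
for v in range(v0-42,v0+46,6):print(v,' '.join('%3d/%3d/%3d'%tuple(hsv[v,u]) for u in range(max(0,u0-48),u0+49,8)))
print(u0,v0)
E
```

```text
10.725 [500.64792023 -19.63447328 138.8366095 ]
tool origin proj of expected pocket [[178.3321729  213.68695239]
 [173.04584985 219.14793215]]
pocket_floor [([174.7, 214.4], 0.9, [531.1, -103.2, 17.0])]
check_weight_0 [([38.5, 201.1], 0.68, [546.8, -215.2, 17.0]), ([57.9, 49.0], 0.64, [425.4, -206.9, 17.0]), ([99.8, 210.3], 0.63, [542.6, -164.9, 17.0])]
hook_weight [([304.6, 281.0], 0.86, [535.2, 6.5, 77.0]), ([281.5, 237.8], 0.64, [507.8, -17.0, 77.0])]
pocket_floor [([176.7, 217.0], 0.77, [533.3, -101.7, 17.0])]
check_weight_0 [([58.5, 52.4], 0.94, [428.0, -206.5, 17.0]), ([40.0, 202.6], 0.81, [548.3, -214.2, 17.0]), ([98.7, 209.6], 0.65, [542.7, -166.1, 17.0]), ([175.7, 219.1], 0.31, [535.5, -102.2, 17.0])]
hook_weight [([284.6, 235.9], 0.74, [506.4, -15.2, 77.0]), ([307.2, 282.8], 0.73, [536.7, 8.7, 77.0])]
pocket_floor [([176.3, 215.3], 0.79, [532.2, -102.0, 17.0])]
check_weight_0 [([103.3, 209.1], 0.82, [541.6, -162.2, 17.0]), ([57.6, 51.5], 0.76, [427.8, -207.0, 17.0]), ([40.2, 200.8], 0.7, [547.0, -213.8, 17.0])]
hook_weight [([303.9, 283.2], 0.81, [537.6, 6.8, 77.0]), ([282.
[... 1793 characters left out ...]
/ 93  11/106/111  12/146/131  11/147/132  12/139/117
242  13/150/112  12/151/132  11/147/130  13/150/121  12/145/ 95  13/ 69/100  20/ 15/103  24/ 13/ 95  11/110/109  12/156/136  11/147/134  12/148/131  11/138/ 94
248  12/139/114  11/147/130  11/152/129  12/155/125  13/156/126  13/157/107  12/148/105  13/151/110  12/161/133  13/146/133  12/146/131  12/151/130  12/137/ 84
254  11/144/108  13/156/126  13/158/194  13/158/195  13/159/197  12/156/193  12/150/195  12/152/131  12/147/130  12/151/130  12/141/132  12/143/128  20/ 41/143
260 107/145/186 128/ 38/148  10/119/178  13/159/192  13/154/195  13/157/193  12/154/199  13/163/194  13/154/196  12/154/196  20/ 46/140  18/ 42/140  20/ 41/142
173 218
```

```bash
cat > fitp.py <<'E'
from h import *
import cv2
def disc(c,x,y,z,r):
    t=np.linspace(0,2*np.pi,60);m=np.zeros((420,560),np.uint8)
    p=proj(c,np.c_[x+r*np.cos(t),y+r*np.sin(t),0*t+z],K)
    cv2.fillPoly(m,[np.round(p*16).astype(np.int32)],1,shift=4);return m
a=cv2.imread('pics/w6.png');K=optics.get_calibration("wrist")
h=cv2.cvtColor(a,cv2.COLOR_BGR2HSV)
g=((h[...,1]<60)).astype(np.uint8);roi=np.zeros_like(g);roi[188:248,140:208]=1;g&=roi
print(g.sum(),'centroid',np.argwhere(g).mean(0))
best=[]
for x in np.arange(520,545,1.):
  for y in np.arange(-115,-88,1.):
    m=disc("wrist",x,y,17,24.5)&disc("wrist",x,y,29,24.5)&disc("wrist",x,y,32,27.5)
    best.append(((m&g).sum()/(m|g).sum(),x,y))
best.sort();print(best[-5:])
s=[]
# held weight: brass body outline below the fingers; z=77..123
b=((abs(h[...,0].astype(int)-20)<6)&(h[...,1]>90)).astype(np.uint8);roi[:]=0;roi[185:262,225:335]=1;b&=roi
n,l,st,_=cv2.connectedComponentsWithStats(b);i=1+st[1:,4].argmax();b=(l==i).astype(np.uint8);print(st[i])
vmax=240;b[vmax:]=0
for x in np.arange(496,514,1.):
  for y in np.arange(-28,-8,1.):
    m=np.zeros_like(b)
    pts=np.vstack([np.argwhere(disc("wrist",x,y,z,r))[:,::-1] for z,r in((77,19.5),(79.5,22),(123,22))])
    cv2.fillConvexPoly(m,cv2.convexHull(pts.astype(np.int32)),1);m[vmax:]=0
    s.append(((m&b).sum()/(m|b).sum(),x,y))
s.sort();print(s[-5:])
E
python3 fitp.py
```

```text
2167 centroid [217.95523766 172.16335948]
[(np.float64(0.91723259762309), np.float64(533.0), np.float64(-104.0)), (np.float64(0.9241320188598371), np.float64(535.0), np.float64(-104.0)), (np.float64(0.9292452830188679), np.float64(534.0), np.float64(-103.0)), (np.float64(0.9308419243986255), np.float64(534.0), np.float64(-104.0)), (np.float64(0.9310047434238896), np.float64(535.0), np.float64(-103.0))]
[ 240  203   81   59 3333]
[(np.float64(0.8620356970574047), np.float64(506.0), np.float64(-19.0)), (np.float64(0.8676099039919151), np.float64(507.0), np.float64(-17.0)), (np.float64(0.8724137931034482), np.float64(506.0), np.float64(-17.0)), (np.float64(0.879718168092602), np.float64(507.0), np.float64(-18.0)), (np.float64(0.8807881773399014), np.float64(506.0), np.float64(-18.0))]
```

>>> send_rows:
  offset:
    - [-0.005,-0.1,0]
    - [-0.02,-0.3,0]
    - [-0.035,-0.5,0]
    - [-0.045,-0.68,0]
    - [-0.048,-0.741,0.1]
    - [-0.048,-0.741,0.22]
    - [-0.048,-0.741,0.28]
    - [-0.048,-0.741,0.28]
  delta_rot:
    - [0,0,0]
    - [0,0,0]
    - [0,0,0]
    - [0,0,0]
    - [0,0,0]
    - [0,0,0]
    - [0,0,0]
    - [0,0,0]

```text
time: 12.32
tool_pos: [527.2, -103.9, 104.5]
tcp_rot: [3.14, -0.002, -2.898]
contact_force: [-0.3, 0.1, -5.5]
grip_width: 38.9
finger_force: 30.0
```

```bash
cat > rel.py <<'E'
from h import *
import cv2
K=optics.get_calibration("wrist");a=optics.capture("wrist");cv2.imwrite('pics/w7.png',a[...,::-1])
o=get_obs();print(o['time'],o['tool_pos'],o['contact_force'])
for c in("wrist","scene","side"):
  if c!="wrist":optics.capture(c)
  for t,z in dict(pocket_floor=17,hook_weight=o['tool_pos'][2]-62).items():
    print(c,t,[(np.round(d['uv'],1).tolist(),round(d['confidence'],2),np.round(onplane(c,d['uv'],z),1).tolist()) for d in finder.pinpoint(t,c)][:4])
E
python3 rel.py; python3 - <<'E'
import cv2,numpy as np
h=cv2.cvtColor(cv2.imread('pics/w7.png'),cv2.COLOR_BGR2HSV)
for v in range(150,272,6):print(v,' '.join('%2d,%3d,%3d'%tuple(h[v,u]) for u in range(208,360,8)))
E
```

```text
12.375 [ 527.71291652 -104.14100947  105.20654422] [ 3.21215959e-04  2.94289735e-01 -5.79217984e+00]
wrist pocket_floor []
wrist hook_weight [([282.4, 237.1], 0.74, [535.2, -100.7, 43.2])]
scene pocket_floor [([290.8, 234.7], 0.95, [524.4, -101.0, 17.0])]
scene hook_weight [([288.5, 220.8], 0.62, [540.2, -107.4, 43.2]), ([231.2, 249.4], 0.57, [525.5, 58.7, 43.2])]
side pocket_floor [([255.4, 235.2], 0.59, [544.7, -113.0, 17.0]), ([258.0, 230.1], 0.34, [543.9, -134.6, 17.0]), ([266.9, 272.1], 0.3, [482.9, 9.4, 17.0])]
side hook_weight [([256.6, 228.9], 0.86, [539.4, -106.3, 43.2]), ([230.1, 275.1], 0.73, [551.3, 65.6, 43.2])]
150 107,147,203 106,150,207 106,150,206 107,143,208 107,141,205 107,132,205 108,121,201 107,108,200 108,107,198 108,113,198 107,124,201 107,130,204 107,136,200 107,125,194 109,110,190 109,108,177 110, 78,173 110, 72,170 111, 54,166
156 107,145,204 106,148,207 107,139,202 107,131,202 107,122,205 109,107,201 109,110,201 108,122,201 107,129,203 107,126,202 108,117,202 108,122,199 107,134,194 108,127,191 108,100,184 109, 89,171 110, 67,168 108, 74,168 111, 47,164
162
[... 3413 characters left out ...]
162 12,119,114 16, 42,144 116, 13,135 107,128,178 107,134,179
258 16, 43,141 19, 50,138 18, 44,139 18, 42,140 14,114, 58 17, 25, 71 19,143,114 19,155,166 19,153,163 18,155,166 19,158,158 19,160,166 19,154,161 17, 27, 65 16,126, 85 18, 43,130 20, 41,142 18, 40,141 17, 26,136
264 21, 48,137 20, 45,141 19, 46,139 20, 49,119 16, 87, 44 25, 30, 94 12, 39, 66 19,155,166 19,158,163 19,158,163 19,157,158 19,154,162 17,119,109 23, 19,108 15, 60, 51 15, 26, 58 20, 43,138 16, 39,143 17, 34,141
270 19, 44,139 22, 42,141 21, 44,138  5, 79, 42 19, 76, 37 21, 27, 94 19,151,144 18,154,147 19,161,166 19,158,163 18,155,164 19,156,160 19,150,162 19, 25,110 17, 69, 52  8, 44, 46 19, 41,136 18, 40,140 19, 39,139
```

```bash
cat > fit2.py <<'E'
from h import *
import cv2,sys
K=optics.get_calibration("wrist");a=cv2.imread('pics/w7.png');h=cv2.cvtColor(cv2.medianBlur(a,3),cv2.COLOR_BGR2HSV).astype(int)
zb=float(sys.argv[1]);V=int(sys.argv[2]) if len(sys.argv)>2 else 246
def disc(x,y,z,r):
    t=np.linspace(0,2*np.pi,60);m=np.zeros((420,560),np.uint8)
    cv2.fillPoly(m,[np.round(proj("",np.c_[x+r*np.cos(t),y+r*np.sin(t),0*t+z],K)*16).astype(np.int32)],1,shift=4);return m
def wt(x,y):
    m=np.zeros((420,560),np.uint8)
    pts=np.vstack([np.argwhere(disc(x,y,z,r))[:,::-1] for z,r in((zb,19.5),(zb+2.5,22),(zb+46,22))])
    cv2.fillConvexPoly(m,cv2.convexHull(pts.astype(np.int32)),1);return m
roi=np.zeros((420,560),bool);roi[180:V,235:325]=1
br=roi&(abs(h[...,0]-18.5)<=2.5)&(h[...,1]>95)&(h[...,2]>98)
gr=roi&(h[...,1]<75)&(h[...,2]<112)
gr[236:]=0
def best(f,xs,ys):
    s=sorted((f(x,y),x,y) for x in xs for y in ys)[-6:];print([(round(float(q),3),x,y) for q,x,y in s]);t=np.array(s);return t[:,1:].mean(0)
iou=lambda m,g:(m&g).sum()/(m|g).sum()
w=best(lambda x,y:iou(wt(x,y).astype(bool)&roi,br),np.arange(522,542,1.),np.arange(-114,-90,1.))
W=wt(*w).astype(bool)|br;roi2=roi.copy();roi2[236:]=0
p=best(lambda x,y:iou((disc(x,y,17,24.5)&disc(x,y,29,24.5)&disc(x,y,32,27.5)).astype(bool)&roi2&~W,gr&~W),np.arange(522,545,1.),np.arange(-114,-90,1.))
d=p-w;ty=o=get_obs()['tcp_rot'][2]
print('w',w,'p',p,'move world',d,'tool',d@[np.cos(ty),np.sin(ty)],d@[np.sin(ty),-np.cos(ty)],gr.sum())
E
python3 fit2.py 42.5
```

```text
[(0.884, np.float64(535.0), np.float64(-102.0)), (0.885, np.float64(532.0), np.float64(-103.0)), (0.907, np.float64(534.0), np.float64(-102.0)), (0.914, np.float64(534.0), np.float64(-103.0)), (0.915, np.float64(533.0), np.float64(-102.0)), (0.916, np.float64(533.0), np.float64(-103.0))]
[(0.57, np.float64(536.0), np.float64(-105.0)), (0.6, np.float64(537.0), np.float64(-105.0)), (0.611, np.float64(536.0), np.float64(-104.0)), (0.655, np.float64(537.0), np.float64(-103.0)), (0.66, np.float64(536.0), np.float64(-103.0)), (0.686, np.float64(537.0), np.float64(-104.0))]
w [ 533.5 -102.5] p [ 536.5 -104. ] move world [ 3.  -1.5] tool -2.5526653412988924 -2.175752664098429 283
```

>>> send_rows:
  offset:
    - [-0.014,-0.015,0]
    - [-0.014,-0.015,0.04]
    - [-0.014,-0.015,0.08]
    - [-0.014,-0.015,0.11]
    - [-0.014,-0.015,0.13]
    - [-0.014,-0.015,0.13]
  delta_rot:
    - [0,0,0]
    - [0,0,0]
    - [0,0,0]
    - [0,0,0]
    - [0,0,0]
    - [0,0,0]

```text
time: 13.52
tool_pos: [529.9, -106.1, 89.7]
tcp_rot: [3.141, -0.0, -2.899]
contact_force: [-0.0, -0.3, -5.1]
grip_width: 39.2
finger_force: 30.0
```

>>> send_rows:
  offset:
    - [0,0,0.01]
    - [0,0,0.02]
    - [0,0,0.03]
    - [0,0,0.035]
    - [0,0,0.035]
  delta_rot:
    - [0,0,0]
    - [0,0,0]
    - [0,0,0]
    - [0,0,0]
    - [0,0,0]

```text
time: 14.15
tool_pos: [529.9, -106.1, 85.7]
tcp_rot: [3.141, 0.0, -2.899]
contact_force: [-0.3, 0.2, -5.3]
grip_width: 38.7
finger_force: 30.0
```

Free so far, with the weight about 7 mm above the floor.

>>> send_rows:
  offset:
    - [0,0,0.01]
    - [0,0,0.02]
    - [0,0,0.03]
    - [0,0,0.04]
    - [0,0,0.04]
  delta_rot:
    - [0,0,0]
    - [0,0,0]
    - [0,0,0]
    - [0,0,0]
    - [0,0,0]

```text
time: 14.78
tool_pos: [529.9, -106.1, 80.8]
tcp_rot: [3.141, -0.0, -2.899]
contact_force: [-0.2, -0.6, -5.7]
grip_width: 38.6
finger_force: 30.0
```

>>> send_rows:
  offset:
    - [0,0,0.003]
    - [0,0,0.006]
    - [0,0,0.009]
    - [0,0,0.012]
    - [0,0,0.012]
  delta_rot:
    - [0,0,0]
    - [0,0,0]
    - [0,0,0]
    - [0,0,0]
    - [0,0,0]

```text
time: 15.4
tool_pos: [529.9, -106.1, 79.4]
tcp_rot: [3.141, -0.0, -2.899]
contact_force: [-1.4, -0.6, -6.2]
grip_width: 39.1
finger_force: 30.0
```

>>> send_rows:
  offset:
    - [0,0,0.003]
    - [0,0,0.006]
    - [0,0,0.009]
    - [0,0,0.009]
  delta_rot:
    - [0,0,0]
    - [0,0,0]
    - [0,0,0]
    - [0,0,0]

```text
time: 15.9
tool_pos: [530.0, -106.1, 78.5]
tcp_rot: [3.142, 0.0, -2.899]
contact_force: [0.2, -0.4, -4.3]
grip_width: 39.2
finger_force: 30.0
```

>>> send_rows:
  offset:
    - [0,0,0.002]
    - [0,0,0.004]
    - [0,0,0.006]
    - [0,0,0.006]
  delta_rot:
    - [0,0,0]
    - [0,0,0]
    - [0,0,0]
    - [0,0,0]

```text
time: 16.4
tool_pos: [530.3, -106.1, 78.4]
tcp_rot: [-3.141, 0.001, -2.899]
contact_force: [-1.4, 2.4, 5.5]
grip_width: 38.9
finger_force: 30.0
```

Seated on the floor: the force has reversed at the expected height. Opening just a little, to stay clear of the neighbouring weight.

>>> send_rows:
  offset:
    - [0,0,0]
    - [0,0,0]
    - [0,0,0]
    - [0,0,0]
    - [0,0,0]
  delta_rot:
    - [0,0,0]
    - [0,0,0]
    - [0,0,0]
    - [0,0,0]
    - [0,0,0]
  grip: 0.55

```text
time: 17.02
tool_pos: [530.0, -106.1, 77.6]
tcp_rot: [3.142, 0.0, -2.899]
contact_force: [-0.5, 0.4, 0.7]
grip_width: 50.5
finger_force: 0.0
```

>>> send_rows:
  offset:
    - [0,0,-0.05]
    - [0,0,-0.15]
    - [0,0,-0.35]
    - [0,0,-0.6]
    - [0,0,-0.85]
    - [0,0,-1]
    - [0,0,-1]
  delta_rot:
    - [0,0,0]
    - [0,0,0]
    - [0,0,0]
    - [0,0,0]
    - [0,0,0]
    - [0,0,0]
    - [0,0,0]

```text
time: 17.9
tool_pos: [530.8, -106.4, 199.8]
tcp_rot: [-3.139, 0.004, -2.899]
contact_force: [0.1, 0.5, -1.4]
grip_width: 50.4
finger_force: 0.0
```

```bash
python3 - <<'E'
from h import *
o=get_obs();print(o['time'],o['tool_pos'],o['contact_force'],o['grip_width'])
for c in("wrist","scene","side"):
  optics.capture(c)
  for t,z in dict(hook_weight=17,bail_grip=93,check_weight_0=17).items():
    print(c,t,[(np.round(d['uv'],1).tolist(),round(d['confidence'],2),np.round(onplane(c,d['uv'],z),1).tolist()) for d in finder.pinpoint(t,c)][:4])
E
```

```text
17.9 [ 530.79417143 -106.4116018   199.80837273] [ 0.13289568  0.50381555 -1.36508329] 50.42525543390983
wrist hook_weight [([386.2, 245.2], 0.89, [562.6, 16.6, 17.0]), ([280.5, 192.8], 0.74, [534.6, -104.1, 17.0])]
wrist bail_grip [([284.2, 211.8], 0.69, [530.7, -101.9, 93.0])]
wrist check_weight_0 [([169.7, 173.4], 0.78, [541.1, -214.0, 17.0]), ([546.2, 181.2], 0.74, [459.5, 147.8, 17.0]), ([282.4, 210.7], 0.74, [551.5, -97.6, 17.0]), ([192.9, 51.4], 0.66, [427.2, -210.8, 17.0])]
scene hook_weight [([290.7, 232.8], 0.92, [530.6, -106.4, 17.0]), ([232.3, 249.6], 0.58, [557.1, 34.4, 17.0])]
scene bail_grip [([292.5, 203.0], 0.89, [527.7, -105.9, 93.0]), ([233.3, 219.6], 0.58, [547.9, 35.7, 93.0]), ([290.9, 232.4], 0.52, [437.9, -19.7, 93.0]), ([202.4, 304.3], 0.41, [366.5, 222.0, 93.0])]
scene check_weight_0 [([306.2, 222.8], 0.73, [541.5, -165.1, 17.0]), ([320.5, 213.8], 0.72, [551.6, -223.0, 17.0]), ([328.5, 207.1], 0.51, [563.8, -264.0, 17.0]), ([197.1, 235.2], 0.18, [653.5, 60.0, 17.0])]
side hook_weight [([257.3, 237.8], 0.81, [537.3, -104.2, 17.0]), ([230.3, 275.0], 0.74, [560.7, 39.4, 17.0])]
side bail_grip [([257.8, 213.2], 0.94, [535.5, -104.9, 93.0]), ([225.5, 247.5], 0.78, [569.6, 35.2, 93.0])]
side check_weight_0 [([264.5, 221.1], 0.64, [537.7, -175.6, 17.0]), ([265.3, 212.7], 0.63, [545.2, -212.3, 17.0]), ([307.3, 224.9], 0.63, [425.9, -188.0, 17.0]), ([269.8, 205.4], 0.6, [541.9, -248.4, 17.0])]
```

The weight stands upright in the pocket: its base and bail grip points agree in all three cameras. The gripper is clear of it, so I'm handing in.

```bash
python3 -c "
from plant import ticket;print(ticket.close_job())"
```

```text
the job is handed in; nothing more can be done
None
```

The brass hook weight was lifted off the hook and set upright on the floor of its pocket; I released it and handed the job in at about 18 s, with highest force readings of about 6 N and the gripper clear, but I viewed 11 pictures instead of the 10 allowed and confirmed the final seating from network detections and the force reading, not by eye.

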